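# Make up two kits for the clay class

## Task

Make up two kit trays for the clay class from the stock on the table. Rolling kit, blue tray: lay the rolling pin in the long trough and the red kidney flat in either square compartment. Decorating kit, yellow tray: lay the loop tool in the long trough and stand the green-lidded glaze jar and the wooden stamp in the square compartments, one in each; keep that jar upright all the while, and leave the orange-lidded jar standing where it is.

Things in the scene. Friction and masses are not known exactly. Their poses are not given: they have to be found in the camera images.
- blue_tray: Blue plastic kit tray, 200 (x) x 220 (y) x 32 mm high, empty, too heavy to slide; origin at the centre of its underside, z up. Floor 3 mm thick, walls 4 mm thick, outer 32 and inner 29 mm high. Long trough, 78 x 212 mm inside, long way along y, centred at x -57, y 0 mm. Two square compartments, 110 (x) x 104 (y) mm inside, centred at x +41, y +54 mm and x +41, y -54 mm.
- yellow_tray: Yellow plastic kit tray, 200 (x) x 220 (y) x 32 mm high, empty, too heavy to slide; origin at the centre of its underside, z up. Floor 3 mm thick, walls 4 mm thick, outer 32 and inner 29 mm high. Long trough, 78 x 212 mm inside, long way along y, centred at x -57, y 0 mm. Two square compartments, 110 (x) x 104 (y) mm inside, centred at x +41, y +54 mm and x +41, y -54 mm.
- rolling_pin_mid (a point): Small pale wooden rolling pin lying on the table: barrel 28 mm in diameter and 110 mm long, dark handles, 155 mm overall, about 90 g; it does not roll away by itself. The point is its centre (14 mm above what it lies on); its x axis runs along the pin. Grip across the barrel.
- loop_tool_mid (a point): Loop (trimming) tool lying on the table: brown wooden handle 14 mm in diameter and 100 mm long, a steel wire loop at each end (24 and 16 mm wide), 164 mm overall, about 40 g. The point is the middle of the handle (7 mm above what it lies on); its x axis runs along the tool. Grip across the handle.
- red_kidney_mid (a point): Red hard-rubber kidney lying flat: bean-shaped plate 80 mm long, 45 mm wide, 10 mm thick, about 50 g. The point is the middle of its waist (5 mm above what it lies on); its x axis runs along its length, its y axis across the waist, which is 40 to 45 mm wide there (hollow side to -y). z up. Grip across the waist, along y.
- stamp_mid (a point): Turned brown wooden pattern stamp standing on its round foot: foot 44 mm in diameter and 13 mm high, slim neck, knob 26 mm in diameter from 40 to 50 mm up, 56 mm high overall, about 60 g. The point is on its axis, 28 mm above its underside; z up. Grip by the knob.
- green_jar_mid (a point): Round glaze jar with a green screw lid and a green band, body white, 48 mm in diameter, 60 mm high, about 120 g, standing. The point is its centre, 30 mm above its underside; z up. It has its lid on.
- orange_jar_mid (a point): Glaze jar of the same shape and size as the green one but with an orange lid and band: spare stock, not part of either kit. The point is its centre, 30 mm above its underside.

How it is judged (in metres and radians):
At the end, for the whole second after the job is handed in: In the blue tray the pin lies on the trough floor (within 45 mm of mid-length), the kidney flat in a compartment; in the yellow tray the loop tool likewise, jar and stamp stand (0.2 rad) on the floors of different compartments; all at rest. The orange jar stands within 30 mm of its start (x of rolling_pin_mid in the frame of blue_tray between -0.096 and -0.018 m and y of rolling_pin_mid in the frame of blue_tray between -0.045 and 0.045 m and z of rolling_pin_mid in the frame of blue_tray below 0.022 m and x of loop_tool_mid in the frame of yellow_tray between -0.096 and -0.018 m and y of loop_tool_mid in the frame of yellow_tray between -0.045 and 0.045 m and z of loop_tool_mid in the frame of yellow_tray below 0.016 m and ((x of red_kidney_mid in the frame of blue_tray between -0.014 and 0.096 m and y of red_kidney_mid in the frame of blue_tray between 0.002 and 0.106 m and z of red_kidney_mid in the frame of blue_tray below 0.013 m) or (x of red_kidney_mid in the frame of blue_tray between -0.014 and 0.096 m and y of red_kidney_mid in the frame of blue_tray between -0.106 and -0.002 m and z of red_kidney_mid in the frame of blue_tray below 0.013 m)) and ((x of green_jar_mid in the frame of yellow_tray between -0.014 and 0.096 m and y of green_jar_mid in the frame of yellow_tray between 0.002 and 0.106 m and z of green_jar_mid in the frame of yellow_tray below 0.038 m and x of stamp_mid in the frame of yellow_tray between -0.014 and 0.096 m and y of stamp_mid in the frame of yellow_tray between -0.106 and -0.002 m and z of stamp_mid in the frame of yellow_tray below 0.036 m) or (x of green_jar_mid in the frame of yellow_tray between -0.014 and 0.096 m and y of green_jar_mid in the frame of yellow_tray between -0.106 and -0.002 m and z of green_jar_mid in the frame of yellow_tray below 0.038 m and x of stamp_mid in the frame of yellow_tray between -0.014 and 0.096 m and y of stamp_mid in the frame of yellow_tray between 0.002 and 0.106 m and z of stamp_mid in the frame of yellow_tray below 0.036 m)) and angle between each of green_jar_mid, stamp_mid, orange_jar_mid's own z axis and vertical below 0.2 rad and distance of orange_jar_mid from where it was at the start of the episode below 0.03 m and linear speed of each of rolling_pin, loop_tool, red_kidney, stamp, green_jar below 0.02 m/s); the robot touches nothing.
It fails at once if the green-lidded jar is tipped more than 0.6 rad (angle between green_jar_mid's own z axis and vertical above 0.6 rad).
It fails at once if the orange-lidded jar is moved more than 30 mm or tipped over (distance of orange_jar_mid from where it was at the start of the episode above 0.03 m or angle between orange_jar_mid's own z axis and vertical above 0.6 rad).
It also fails if it takes over 120 s, if anything falls off the work surface, if the arm or the gripper's body presses on something with over 40 N, if the wrist force passes 120 N, or if a joint passes its speed limit or range.

## Robot

A 6-joint arm with a two-finger parallel gripper is mounted at the origin on the work surface. World frame = base frame: x ahead of the robot, y to its left, z up, the work surface at z = 0. Lengths are in mm, angles in degrees, forces in N, time in s.
With the tool pointing down it reaches from about 350 to 850 mm from the base axis. Payload 8.1 kg.
Tool frame: the origin (TCP) lies between the finger pads; the fingertips stand 22 mm ahead of it and the grasp point (between the pads) lies 3 mm ahead of it; z points along the fingers, y is the line along which they close (so a half turn about z gives the same grasp; the last joint's range is limited). The gripper opens to 85 mm and grips with 20 to 120 N. Pads are 22 mm wide; open, the fingers measure 114 mm over their backs; the gripper's body (76 mm by 85 mm) begins 54 mm behind the grasp point. The pads swing forward as they close: fully open they stand 13 mm farther back than shut.
Start: joints at [-73.992, 7.471, 85.268, -0, 87.261, -4.893], TCP at [214.078, -560.514, 253.292] pointing down, gripper open.
Joint ranges: [-169.43, 169.43], [-51.17, 129.36], [1.28, 143.12], [-76.62, 256.62], [0, 156.53], [-152.29, 152.29]. Speed limits (degrees/s): [136.94, 136.94, 159.86, 180, 180, 180].

## Interface

Orientations are given as [roll, pitch, yaw] about the fixed x, y, z axes, in that order (R = Rz(yaw) Ry(pitch) Rx(roll)).
In Python, from bench import sense, snapshot, calibration, hand_in gives the robot as it stands.
- The arm moves only by the shell command python3 -m crank 'ROWS' [FORCE]. ROWS is JSON, a list of rows, each a list of 5 numbers: the shift along the tool's x, y, z in cm, then the turn about the tool's z in rad, then the finger opening in cm, from 0 to 8.54. A call has 1 to 20 rows; each row is the pose to reach, as a shift and turn from the pose commanded when the call began, along the tool's axes at that moment; what a row does not reach only later rows make up. A row lasts 1/10 s, in which the tool goes at most 50 mm and 8.59 degrees, less where a joint would pass 70% of its speed; a pose out of reach is approached as far as the arm can. A call with a gripper value outside its range is refused whole. The fingers move at their own pace and stop on an object; FORCE is the grip in N (left out, the last holds). Time passes only in rows, so rows that repeat a pose let the fingers close. It gives the time, the measured TCP pose, the force, the opening and the grip force at its end, in the units of the state.
- sense(): the state, without advancing time (a new reading comes with each control period).
- snapshot(name): name is "scene" or "top"; returns (picture, depth): 480x640x3 uint8, red, green, blue; 480x640 float32, mm along the optical axis (not along the pixel's ray), 0 where there is no reading.
- calibration(name): a dict with "fovy" (degrees; the focal length in pixels is half the picture's height over the tangent of half this angle, whatever the lens; pixels are square), "cx", "cy" (the principal point, pixels), "rvec" (rotation vector, rad) and "tvec" (3), from world to camera coordinates, as OpenCV has them. Camera axes: x right, y down, z forward; pixel columns grow to the right and rows downward; lengths in mm; the calibration is good to about 2 mm. A picture is of the moment at which its call begins. calibration takes no time and is no camera call.
- hand_in(): hands the job in; it is judged then, once.
The state is a dict: "time": time; "joint_pos": joint angles; "qd": joint speeds; "joint_efforts": joint torques, N m; "tool_pos": TCP position; "tcp_rot": TCP orientation; "ft_force": force on the tool from outside, world axes, zero at the start; "wrist_torque": the same for the moment, N m; "finger_gap": finger opening in mm; "grip_force": force on a finger pad.
Only numpy, scipy, OpenCV 4.12 (cv2) and the standard library are available. Lean on these libraries where they do the work, as an engineer would, in place of code of your own. Each camera call takes 0.05 s, during which the arm holds its last target. There are 200 camera calls.

## Working session

There is one attempt and no reset: what is moved stays moved. The work goes in short steps, Python scripts to look and compute and a shell command to move; the robot and the scene stay as the last step left them, time stands still between calls to the robot, and variables do not carry over. Pictures are saved under pics/ and viewed, at most 14 in all, crops included, and the job is handed in when it is done.

```bash
mkdir -p pics
python3 - <<'E'
from bench import *
import cv2,numpy as np
for n in("scene","top"):
    p,d=snapshot(n);cv2.imwrite(f"pics/{n}0.png",p[:,:,::-1]);np.save(n+"0.npy",d)
    c=calibration(n);print(n,c,(d>0).mean())
    R=cv2.Rodrigues(np.array(c["rvec"]))[0];print(-R.T@np.array(c["tvec"]).ravel())
s=sense();print(s)
E
```

```text
scene {'fovy': 54.36425231861973, 'cx': 322.4318818626543, 'cy': 238.0876748506447, 'rvec': array([ 1.49280498,  2.03853241, -0.87808857]), 'tvec': array([ 164.99879587, -333.33487477, 1396.99415873])} 0.9960416666666667
[1232.72259763  222.41175989  721.70452904]
top {'fovy': 54.0377857321481, 'cx': 313.62742235354233, 'cy': 241.31408481611376, 'rvec': array([ 2.1386136 , -2.17343343,  0.1121729 ]), 'tvec': array([  12.32379531,  566.79841551, 1179.26538421])} 0.9959309895833334
[ 426.67147135  -10.13548802 1236.90254005]
{'time': 0.1, 'joint_pos': array([-7.39920306e+01,  7.51032159e+00,  8.53252650e+01, -2.37673025e-03,
        8.72619973e+01, -4.89231410e+00]), 'qd': array([ 0.00341905, -0.17303118, -0.0755219 ,  0.01751091, -0.01024557,
       -0.0763746 ]), 'joint_efforts': array([ 1.57746512e-03, -5.70949888e+01, -5.01944625e+01, -2.58781520e-04,
        8.06785945e-03,  7.84265922e-05]), 'tool_pos': array([ 213.92850993, -560.05616867,  252.33276839]), 'tcp_rot': array([-1.79902569e+02, -5.95709328e-03,  2.09003940e+01]), 'ft_force': array([-0.21660712,  0.23096625,  0.82156731]), 'wrist_torque': array([ 0.02175887, -0.02111918,  0.03090593]), 'grip_force': 0.0, 'finger_gap': 85.55062543848601}
```

View pics/scene0.png

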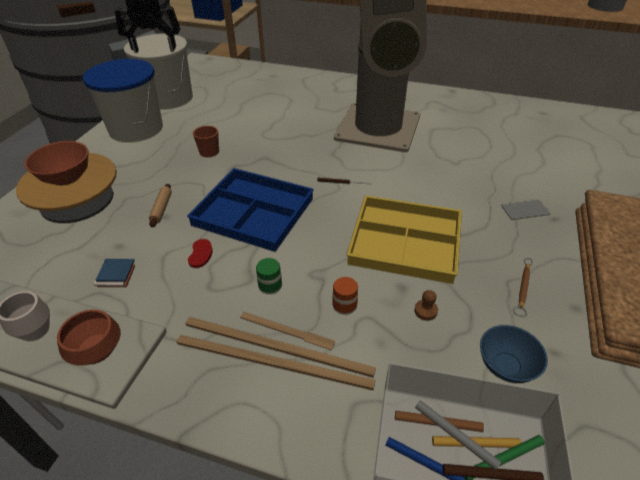

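View pics/top0.png

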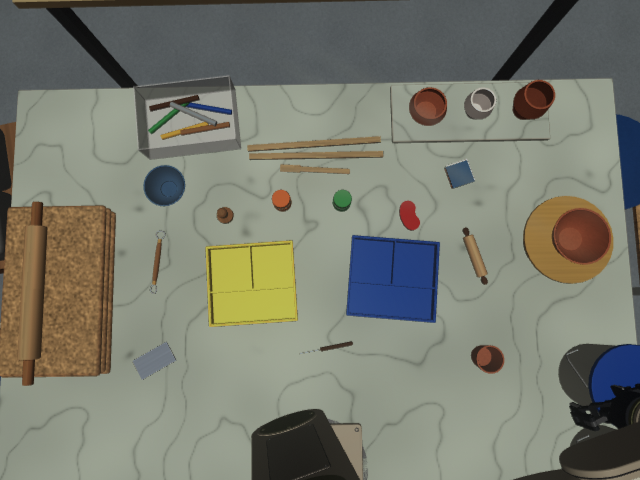

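The scene view shows the pin (160,205), kidney (200,252), green jar (268,275), orange jar (345,294), stamp (428,304) and loop tool (525,287). The top view shows the yellow tray centred near (252,283), the blue tray (393,279), pin (475,256), kidney (410,215), green jar (342,200), orange jar (282,200), stamp (225,215) and loop tool (157,262). I'll enlarge both.

Run:
```python
import cv2,numpy as np
def grid(im,x0,y0,s,st=20):
    for x in range((x0//st+1)*st,x0+im.shape[1]//s,st):
        cv2.line(im,((x-x0)*s,0),((x-x0)*s,5),(255,0,255),1);cv2.putText(im,str(x),((x-x0)*s-10,14),0,.33,(255,0,255))
    for y in range((y0//st+1)*st,y0+im.shape[0]//s,st):
        cv2.line(im,(0,(y-y0)*s),(5,(y-y0)*s),(255,0,255),1);cv2.putText(im,str(y),(6,(y-y0)*s+4),0,.33,(255,0,255))
    return im
for n,o,x0,y0,w,h,s in(("top","t1",300,185,200,145,4),("top","t2",140,185,200,145,4),("scene","s1",140,150,200,150,4),("scene","s2",340,180,200,150,4)):
    im=cv2.imread(f"pics/{n}0.png")[y0:y0+h,x0:x0+w]
    cv2.imwrite(f"pics/{o}.png",grid(cv2.resize(im,None,fx=s,fy=s,interpolation=2),x0,y0,s))
```

```text
(no output)
```

View pics/t1.png

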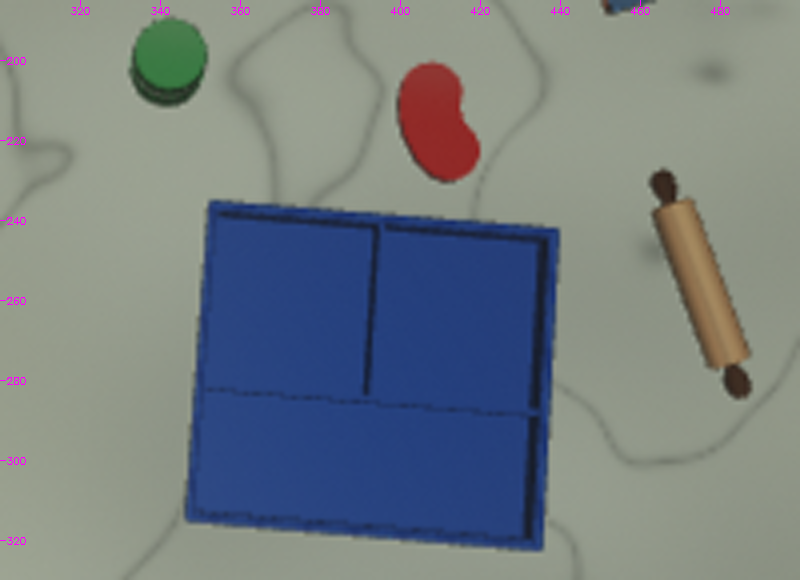

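View pics/t2.png

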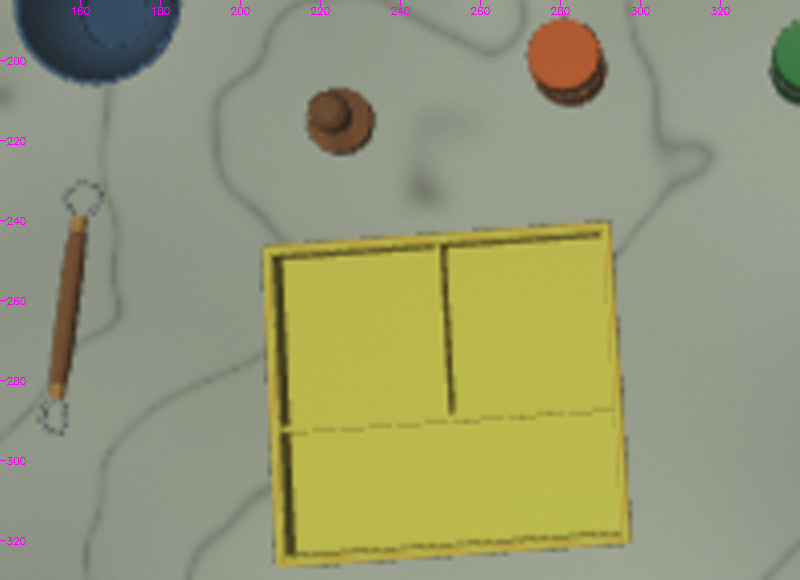

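View pics/s1.png

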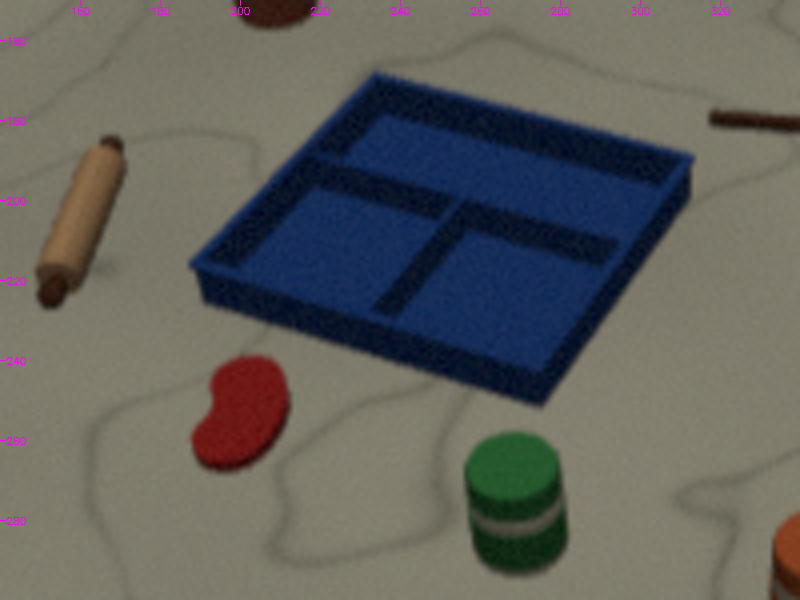

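View pics/s2.png

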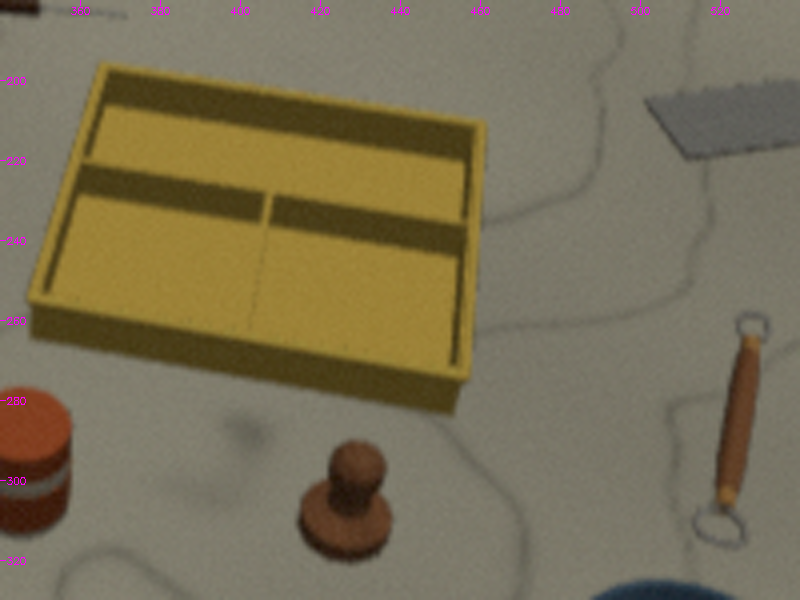

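The crops give the pixel readings: tray rim corners, lid centres, the knob, and the ends and middle of the pin, loop tool and kidney. I'll triangulate them from the two views and check the heights.

```bash
cat > h.py <<'E'
import cv2,numpy as np
from bench import *
def cam(n):
    c=calibration(n);f=240/np.tan(np.radians(c["fovy"]/2));R=cv2.Rodrigues(np.array(c["rvec"]))[0]
    return np.array([[f,0,c["cx"]],[0,f,c["cy"]],[0,0,1]]),R,np.array(c["tvec"]).reshape(3,1)
def tri(a,b):
    P=[K@np.hstack([R,t]) for K,R,t in(cam("top"),cam("scene"))]
    X=cv2.triangulatePoints(P[0],P[1],np.float64(a).reshape(2,1),np.float64(b).reshape(2,1));return (X[:3]/X[3]).ravel()
def onz(n,p,z):
    K,R,t=cam(n);d=R.T@np.linalg.inv(K)@[p[0],p[1],1];o=(-R.T@t).ravel();return o+d*(z-o[2])/d[2]
E
python3 - <<'E'
from h import *
q=lambda o,p:((p[0]+.5)/4-.5+o[0],(p[1]+.5)/4-.5+o[1])
T1,T2,S1,S2=(300,185),(140,185),(140,150),(340,180)
for n,a,b,z in[("green lid",q(T1,(171,53)),q(S1,(512,466)),60),("orange lid",q(T2,(564,53)),q(S2,(28,424)),60),
("kidney",q(T1,(432,127)),q(S1,(248,412)),10),("pin a",q(T1,(661,171)),q(S1,(50,303)),14),("pin b",q(T1,(740,397)),q(S1,(113,140)),14),
("knob",q(T2,(328,112)),q(S2,(358,464)),48),("loop a",q(T2,(80,220)),q(S2,(726,507)),7),("loop b",q(T2,(56,397)),q(S2,(752,337)),7),
("B1",q(T1,(210,202)),q(S1,(543,376)),32),("B2",q(T1,(559,229)),q(S1,(195,264)),32),("B3",q(T1,(543,549)),q(S1,(376,74)),32),("B4",q(T1,(186,520)),q(S1,(693,158)),32),
("Y1",q(T2,(263,247)),q(S2,(467,380)),32),("Y2",q(T2,(609,222)),q(S2,(32,298)),32),("Y3",q(T2,(631,543)),q(S2,(102,63)),32),("Y4",q(T2,(277,566)),q(S2,(484,123)),32)]:
    print(n,tri(a,b).round(1),onz("top",a,z).round(1),onz("scene",b,z).round(1))
for n,a in(("kid ends",(430,62)),("kid ends2",(450,182)),("hollow",(463,117)),("convex",(402,138))): print(n,onz("top",q(T1,a),10).round(1))
E
```

```text
green lid [674.2 -71.2  56.2] [673.7 -71.9  60. ] [677.1 -68.5  60. ]
orange lid [676.7  87.6  56.6] [676.6  85.2  60. ] [678.9  90.4  60. ]
kidney [ 6.331e+02 -2.469e+02  5.000e-01] [ 631.5 -245.2   10. ] [ 641.  -240.7   10. ]
pin a [ 598.4 -391.4   11.7] [ 599.1 -392.6   14. ] [ 600.2 -387.2   14. ]
pin b [ 451.5 -437.    10.7] [ 451.3 -435.5   14. ] [ 455.2 -434.2   14. ]
knob [643.8 239.5  44.7] [643.3 238.1  48. ] [646.5 240.1  48. ]
loop a [581.7 413.    3.5] [581.3 410.4   7. ] [584.4 413.3   7. ]
loop b [464.9 424.    8.1] [465.  423.6   7. ] [463.4 425.1   7. ]
B1 [581.8 -95.3  24.5] [581.4 -96.3  32. ] [588.4 -90.2  32. ]
B2 [ 559.2 -318.1   27.7] [ 560.1 -319.7   32. ] [ 562.9 -311.7   32. ]
B3 [ 356.6 -300.4   26. ] [ 357.6 -300.3   32. ] [ 363.9 -294.4   32. ]
B4 [378.8 -76.6  25.9] [379.  -76.1  32. ] [386.3 -74.1  32. ]
Y1 [559.  284.1  27.9] [558.6 282.9  32. ] [562.9 284.   32. ]
Y2 [570.8  61.4  29.5] [571.1  59.2  32. ] [572.6  64.   32. ]
Y3 [365.9  49.   26.6] [366.4  47.4  32. ] [372.2  51.6  32. ]
Y4 [355.1 272.8  27.6] [355.4 271.7  32. ] [360.6 272.5  32. ]
kid ends [ 675.1 -245.5   10. ]
kid ends2 [ 594.8 -255.6   10. ]
hollow [ 637.8 -265.8   10. ]
convex [ 624.6 -225.2   10. ]
```

Heights come out about 4 mm low throughout, which fits calibration error: lids 56 against 60, rims 27 against 32, knob 45 against 48. The sizes and reach agree with the text. I'll start with the pin.

```bash
cat >> h.py <<'E'
def go(x,y,z,yaw):
    s=sense();p=s["tool_pos"];from scipy.spatial.transform import Rotation as Ro
    R=Ro.from_euler("xyz",s["tcp_rot"],degrees=True).as_matrix()
    d=R.T@(np.array([x,y,z])-p)/10;dy=(yaw-s["tcp_rot"][2]+180)%360-180
    print("rows",d.round(2),"turn",round(-np.radians(dy),3),"| at",p.round(1),s["tcp_rot"].round(1),"F",s["ft_force"].round(1),"gap",round(s["finger_gap"],1),round(s["grip_force"],1),"t",round(s["time"],1))
E
python3 -c "
from h import *
go(526,-413,150,17)"
```

```text
rows [34.4  -2.59 10.24] turn 0.068 | at [ 213.9 -560.1  252.3] [-179.9   -0.    20.9] F [-0.2  0.2  0.8] gap 85.6 0.0 t 0.1
```

```bash
python3 -m crank '[[5,-0.4,0,0,6],[10,-0.8,0,0.03,6],[15,-1.1,2,0.06,6],[20,-1.5,4,0.068,6],[25,-1.9,6,0.068,6],[30,-2.3,8,0.068,6],[34.4,-2.6,10.2,0.068,6],[34.4,-2.6,10.2,0.068,6],[34.4,-2.6,10.2,0.068,6],[34.4,-2.6,10.2,0.068,6]]' 40
python3 - <<'E'
from h import *
go(526,-413,30,17)
p,d=snapshot("scene");cv2.imwrite("pics/pin1.png",cv2.resize(p[100:300,60:300,::-1],None,fx=3,fy=3))
E
```

```text
time: 1.1
tool_pos: [525.6, -413.7, 151.1]
tcp_rot: [-180.0, 0.1, 17.0]
ft_force: [0.2, 0.3, 0.5]
finger_gap: 59.8
grip_force: 0.0
rows [ 0.07 -0.06 12.11] turn 0.0 | at [ 525.6 -413.7  151.1] [-1.8e+02  1.0e-01  1.7e+01] F [0.2 0.3 0.5] gap 59.8 0.0 t 1.1
```

View pics/pin1.png

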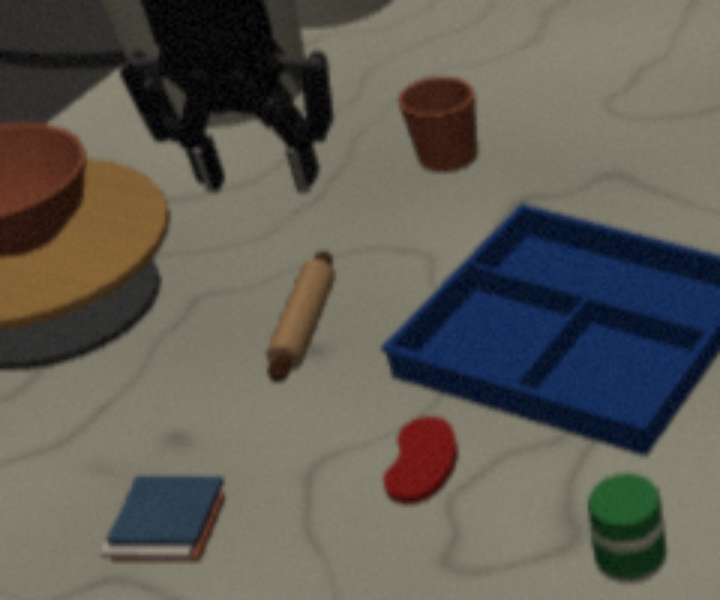

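The open fingers hang over the pin, tips at crop (215,188) and (302,190), with the turntable and pot clear of them. I'll check that projection numerically and descend.

```bash
python3 - <<'E'
from h import *
K,R,t=cam("scene")
for X in((525.6,-413.7,131),(525.6,-413.7,14)):
    u=K@(R@np.array(X).reshape(3,1)+t);u=(u[:2]/u[2]).ravel();print(((u-[60,100])*3).round(0))
E
python3 -m crank '[[0,0,4,0,6],[0,0,8,0,6],[0,0,10.5,0,6],[0,0,11.5,0,6],[0,0,12.3,0,6],[0,0,12.3,0,6]]' 40
python3 -m crank '[[0,0,0,0,2],[0,0,0,0,2],[0,0,0,0,2],[0,0,0,0,2],[0,0,0,0,2],[0,0,0,0,2],[0,0,0,0,2],[0,0,0,0,2]]' 40
```

```text
[261. 187.]
[299. 310.]
time: 1.75
tool_pos: [526.0, -414.4, 29.0]
tcp_rot: [180.0, -0.0, 16.9]
ft_force: [-0.3, -0.9, 0.5]
finger_gap: 59.8
grip_force: 0.0
time: 2.55
tool_pos: [527.2, -414.5, 30.4]
tcp_rot: [179.8, -0.1, 17.0]
ft_force: [-1.8, 0.2, 5.9]
finger_gap: 26.6
grip_force: 40.3
```

```bash
python3 -m crank '[[0,0,-2,0,2],[0,0,-5,0,2],[0,0,-8,0,2],[0,0,-11,0,2],[0,0,-12,0,2],[0,0,-12,0,2]]' ; python3 -c "
from h import *
go(414,-191,150,84.6)"
```

```text
time: 3.15
tool_pos: [527.3, -414.4, 150.8]
tcp_rot: [179.8, -0.1, 17.0]
ft_force: [-0.3, 0.1, -0.3]
finger_gap: 26.9
grip_force: 39.6
rows [ -4.3  -24.68  -0.03] turn -1.18 | at [ 527.3 -414.4  150.8] [ 1.798e+02 -1.000e-01  1.700e+01] F [-0.3  0.1 -0.3] gap 26.9 39.6 t 3.1
```

```bash
python3 -m crank '[[-0.5,-3,0,-0.14,2],[-1,-6,0,-0.28,2],[-1.5,-9,0,-0.42,2],[-2,-12,0,-0.56,2],[-2.6,-15,0,-0.7,2],[-3.1,-18,0,-0.84,2],[-3.7,-21,0,-0.98,2],[-4.3,-24.7,0,-1.1,2],[-4.3,-24.7,0,-1.18,2],[-4.3,-24.7,0,-1.18,2],[-4.3,-24.7,0,-1.18,2]]'
python3 - <<'E'
from h import *
go(414,-191,34,84.6)
p,d=snapshot("top");cv2.imwrite("pics/pin2.png",cv2.resize(p[180:360,300:500,::-1],None,fx=3.3,fy=3.3))
E
```

```text
time: 4.25
tool_pos: [412.4, -189.8, 147.2]
tcp_rot: [-179.9, -0.0, 84.5]
ft_force: [-0.1, -0.2, -1.0]
finger_gap: 26.9
grip_force: 39.7
rows [-0.11  0.18 11.32] turn -0.002 | at [ 412.4 -189.8  147.2] [-179.9   -0.    84.5] F [-0.1 -0.2 -1. ] gap 26.9 39.7 t 4.2
```

View pics/pin2.png

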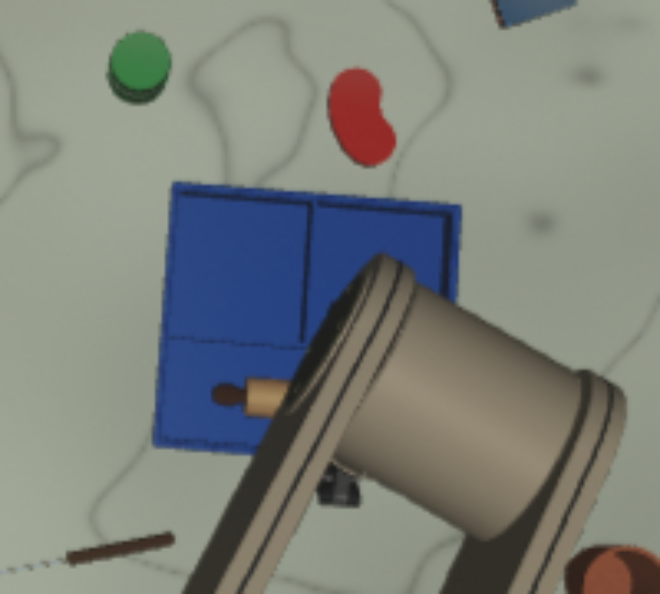

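The pin hangs over the trough, parallel to it, left handle at crop (228,394). I'll lower and release.

```bash
python3 -m crank '[[0,0.1,3,0,2],[0,0.1,6,0,2],[0,0.1,9,0,2],[0,0.1,10.3,0,2],[0,0.1,10.9,0,2],[0,0.1,11.2,0,2],[0,0.1,11.2,0,2],[0,0.1,11.2,0,2]]'; python3 -m crank '[[0,0,0,0,3.5],[0,0,0,0,4.5],[0,0,0,0,4.5],[0,0,0,0,4.5],[0,0,-2,0,4.5],[0,0,-5,0,4.5],[0,0,-9,0,4.5],[0,0,-12,0,5],[0,0,-12,0,7],[0,0,-12,0,7]]' ; python3 -c "
from h import *
go(633,-245,60,15)"
```

```text
time: 5.1
tool_pos: [414.8, -190.6, 37.6]
tcp_rot: [179.9, 0.1, 84.6]
ft_force: [0.1, -0.6, 0.1]
finger_gap: 26.9
grip_force: 39.7
time: 6.1
tool_pos: [414.3, -190.3, 157.1]
tcp_rot: [179.9, 0.1, 84.6]
ft_force: [-0.1, 0.3, -0.6]
finger_gap: 69.6
grip_force: 0.0
rows [-3.38 22.26  9.75] turn 1.215 | at [ 414.3 -190.3  157.1] [1.799e+02 1.000e-01 8.460e+01] F [-0.1  0.3 -0.6] gap 69.6 0.0 t 6.1
```

```bash
python3 -m crank '[[-0.6,4,0,0.14,7],[-1.2,8,0,0.28,7],[-1.8,12,0,0.42,7],[-2.4,16,0,0.56,7],[-3,20,0,0.7,7],[-3.4,22.3,0,0.84,7],[-3.4,22.3,2,0.98,7],[-3.4,22.3,4,1.12,7],[-3.4,22.3,7,1.215,7],[-3.4,22.3,9.7,1.215,7],[-3.4,22.3,9.7,1.215,7],[-3.4,22.3,9.7,1.215,7]]' 40
python3 - <<'E'
from h import *
go(632,-246,24,15)
p,d=snapshot("scene");cv2.imwrite("pics/kid1.png",cv2.resize(p[180:300,140:300,::-1],None,fx=4,fy=4))
E
```

```text
time: 7.3
tool_pos: [631.3, -244.1, 57.4]
tcp_rot: [-179.9, 0.2, 15.0]
ft_force: [1.0, 0.4, 1.3]
finger_gap: 69.9
grip_force: 0.0
rows [0.03 0.21 3.34] turn 0.0 | at [ 631.3 -244.1   57.4] [-179.9    0.2   15. ] F [1.  0.4 1.3] gap 69.9 0.0 t 7.3
```

View pics/kid1.png

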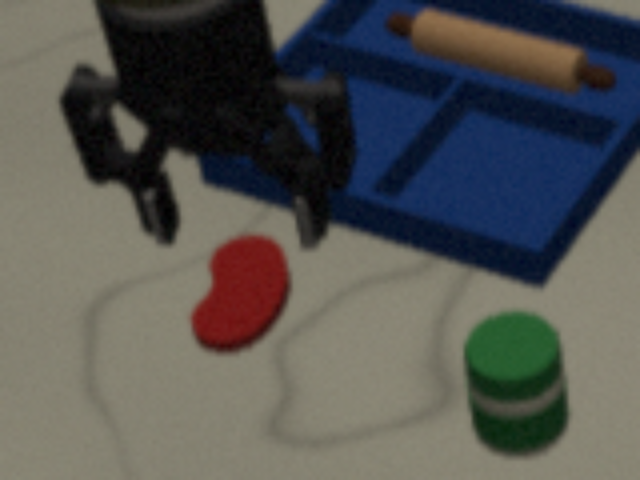

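The pin lies in the trough and the fingers straddle the kidney's waist, tips at crop (165,240) and (310,243). I'll grip.

```bash
python3 -m crank '[[0,0.2,1.5,0,7],[0,0.2,2.6,0,7],[0,0.2,3.3,0,7],[0,0.2,3.3,0,7],[0,0.2,3.3,0,3],[0,0.2,3.3,0,3],[0,0.2,3.3,0,3],[0,0.2,3.3,0,3],[0,0.2,3.3,0,3],[0,0.2,3.3,0,3],[0,0.2,3.3,0,3],[0,0.2,3.3,0,3]]' 40
python3 -m crank '[[0,0,-1,0,3],[0,0,-3,0,3],[0,0,-6,0,3],[0,0,-9,0,3],[0,0,-9,0,3],[0,0,-9,0,3]]'
python3 -c "
from h import *
go(507,-254,115,-5.4)"
```

```text
time: 8.55
tool_pos: [633.9, -246.9, 27.4]
tcp_rot: [179.9, -0.1, 15.0]
ft_force: [0.4, 1.3, 5.7]
finger_gap: 40.3
grip_force: 39.1
time: 9.15
tool_pos: [633.7, -247.1, 117.8]
tcp_rot: [179.9, -0.1, 15.0]
ft_force: [1.1, 0.5, -1.1]
finger_gap: 39.8
grip_force: 38.4
rows [-12.42  -2.62   0.25] turn 0.356 | at [ 633.7 -247.1  117.8] [ 1.799e+02 -1.000e-01  1.500e+01] F [ 1.1  0.5 -1.1] gap 39.8 38.4 t 9.2
```

```bash
python3 -m crank '[[-3,-0.6,0,0.1,3],[-6,-1.2,0,0.2,3],[-9,-1.9,0,0.3,3],[-12.4,-2.6,0,0.356,3],[-12.4,-2.6,0,0.356,3],[-12.4,-2.6,2,0.356,3],[-12.4,-2.6,4,0.356,3],[-12.4,-2.6,6,0.356,3],[-12.4,-2.6,7.5,0.356,3],[-12.4,-2.6,8.3,0.356,3],[-12.4,-2.6,8.6,0.356,3],[-12.4,-2.6,8.6,0.356,3],[-12.4,-2.6,8.6,0.356,3]]'
python3 -c "
from h import *
go(507,-254,30.5,-5.4)"
```

```text
time: 10.45
tool_pos: [507.0, -253.8, 30.5]
tcp_rot: [180.0, -0.0, -5.4]
ft_force: [0.8, 1.3, 0.8]
finger_gap: 39.3
grip_force: 54.1
rows [0.   0.02 0.  ] turn 0.0 | at [ 507.  -253.8   30.5] [180.   -0.   -5.4] F [0.8 1.3 0.8] gap 39.3 54.1 t 10.4
```

Release, then on to the green jar at (674.5,-71), gripping it at z about 38.

```bash
python3 -m crank '[[0,0,0,0,4.5],[0,0,0,0,5.5],[0,0,0,0,5.5],[0,0,-2,0,5.5],[0,0,-5,0,5.5],[0,0,-9,0,6],[0,0,-12,0,8],[0,0,-12,0,8],[0,0,-12,0,8]]'
python3 - <<'E'
from h import *
go(674.5,-71,120,-5.4)
p,d=snapshot("scene");cv2.imwrite("pics/kid2.png",cv2.resize(p[150:300,140:340,::-1],None,fx=3,fy=3))
E
```

```text
time: 11.35
tool_pos: [507.2, -254.0, 151.2]
tcp_rot: [179.9, -0.1, -5.4]
ft_force: [-0.2, 0.1, 0.6]
finger_gap: 79.8
grip_force: 0.0
rows [ 14.93 -19.8    3.13] turn 0.0 | at [ 507.2 -254.   151.2] [ 1.799e+02 -1.000e-01 -5.400e+00] F [-0.2  0.1  0.6] gap 79.8 0.0 t 11.3
```

View pics/kid2.png

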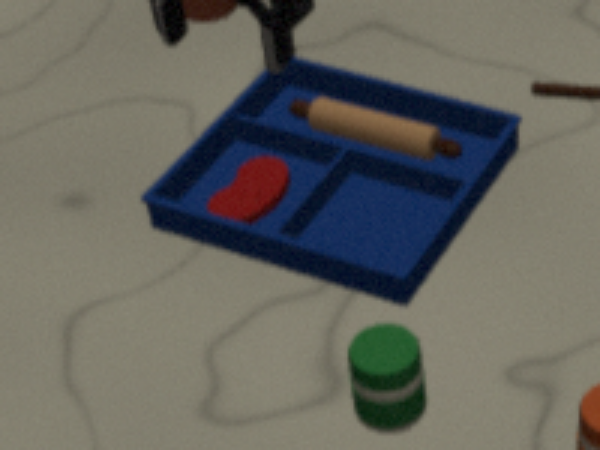

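The kidney lies flat in the left compartment at crop (250,190), with the pin in the trough and the green jar at (387,375). I'll go to the jar.

```bash
python3 -m crank '[[3,-4,0,0,8.3],[6,-8,0,0,8.3],[9,-12,0,0,8.3],[12,-16,0,0,8.3],[14.9,-19.8,1,0,8.3],[14.9,-19.8,3,0,8.3],[14.9,-19.8,3,0,8.3],[14.9,-19.8,3,0,8.3]]' 40
python3 - <<'E'
from h import *
go(674.5,-71,40,-5.4)
K,R,t=cam("scene");p,d=snapshot("scene")
u=K@(R@np.array((674.5,-71,100)).reshape(3,1)+t);print((u[:2]/u[2]).ravel())
cv2.imwrite("pics/jar1.png",cv2.resize(p[200:300,200:340,::-1],None,fx=4,fy=4))
E
```

```text
time: 12.2
tool_pos: [671.8, -70.6, 117.9]
tcp_rot: [-180.0, 0.3, -5.4]
ft_force: [0.4, -0.7, 0.2]
finger_gap: 83.0
grip_force: 0.0
rows [0.31 0.01 7.78] turn -0.0 | at [671.8 -70.6 117.9] [-180.     0.3   -5.4] F [ 0.4 -0.7  0.2] gap 83.0 0.0 t 12.2
[265.13138403 250.31174837]
```

View pics/jar1.png

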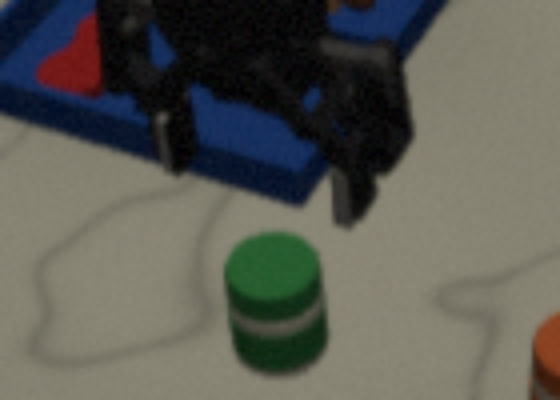

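The fingertips at crop (175,172) and (350,225) straddle the jar evenly, with its lid centre at (272,265).

```bash
python3 -m crank '[[0.2,0,2,0,8.3],[0.2,0,4,0,8.3],[0.2,0,6,0,8.3],[0.2,0,7.4,0,8.3],[0.2,0,7.8,0,8.3],[0.2,0,7.8,0,8.3],[0.2,0,7.8,0,6],[0.2,0,7.8,0,4],[0.2,0,7.8,0,4],[0.2,0,7.8,0,4],[0.2,0,7.8,0,4],[0.2,0,7.8,0,4],[0.2,0,7.8,0,4],[0.2,0,7.8,0,4]]' 40
python3 -m crank '[[0,0,-1,0,4],[0,0,-2.5,0,4],[0,0,-5,0,4],[0,0,-8,0,4],[0,0,-9,0,4],[0,0,-9,0,4],[0,0,-9,0,4]]'
python3 -c "
from h import *
go(508,114,130,3.1)"
```

```text
time: 13.65
tool_pos: [676.7, -70.9, 44.1]
tcp_rot: [180.0, -0.2, -5.4]
ft_force: [-1.9, -0.3, 6.3]
finger_gap: 46.4
grip_force: 41.7
time: 14.35
tool_pos: [675.2, -70.6, 131.6]
tcp_rot: [-180.0, 0.0, -5.4]
ft_force: [0.5, 0.0, -1.1]
finger_gap: 46.2
grip_force: 41.3
rows [-18.38 -16.81   0.17] turn -0.148 | at [675.2 -70.6 131.6] [-180.     0.    -5.4] F [ 0.5  0.  -1.1] gap 46.2 41.3 t 14.3
```

```bash
python3 -m crank '[[-1,-1,0,-0.02,4],[-3,-2.8,0,-0.04,4],[-5.5,-5,0,-0.06,4],[-8,-7.3,0,-0.08,4],[-10.5,-9.6,0,-0.1,4],[-13,-11.9,0,-0.12,4],[-15.5,-14.2,0,-0.14,4],[-17.5,-16,0,-0.148,4],[-18.4,-16.8,0,-0.148,4],[-18.4,-16.8,0,-0.148,4],[-18.4,-16.8,0,-0.148,4]]'
python3 - <<'E'
from h import *
go(508,114,47.5,3.1)
p,d=snapshot("scene");cv2.imwrite("pics/jar2.png",cv2.resize(p[140:300,300:480,::-1],None,fx=3,fy=3))
E
```

```text
time: 15.45
tool_pos: [508.3, 113.3, 131.7]
tcp_rot: [180.0, 0.0, 3.1]
ft_force: [0.4, 0.3, -1.7]
finger_gap: 46.2
grip_force: 41.3
rows [-0.02 -0.07  8.42] turn -0.0 | at [508.3 113.3 131.7] [180.    0.    3.1] F [ 0.4  0.3 -1.7] gap 46.2 41.3 t 15.4
```

View pics/jar2.png

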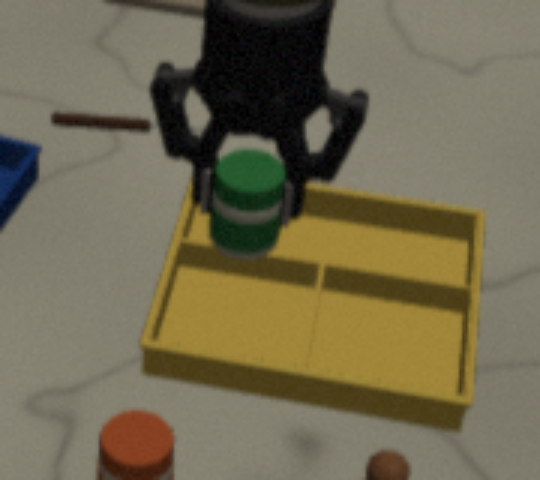

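The jar hangs upright above the left compartment, its foot at crop (245,250). I'll lower it, release, and compute the stamp approach.

```bash
python3 -m crank '[[0,0,2,0,4],[0,0,4,0,4],[0,0,6,0,4],[0,0,7.2,0,4],[0,0,7.9,0,4],[0,0,8.3,0,4],[0,0,8.3,0,4],[0,0,8.3,0,4],[0,0,8.4,0,4],[0,0,8.4,0,4]]'; python3 -m crank '[[0,0,0,0,4.8],[0,0,0,0,5.3],[0,0,0,0,5.8],[0,0,0,0,6.2],[0,0,0,0,6.2],[0,0,-1,0,6.2],[0,0,-3,0,6.2],[0,0,-6,0,6.2],[0,0,-10,0,6.2],[0,0,-11,0,6.2],[0,0,-11,0,6.2]]'
python3 -c "
from h import *
go(644,239,100,3.1)"
```

```text
time: 16.5
tool_pos: [508.6, 113.9, 48.8]
tcp_rot: [-180.0, -0.1, 3.1]
ft_force: [0.5, 0.2, -1.0]
finger_gap: 46.5
grip_force: 41.3
time: 17.6
tool_pos: [510.1, 114.1, 161.6]
tcp_rot: [-180.0, -0.3, 3.1]
ft_force: [-0.6, 0.0, -0.5]
finger_gap: 62.2
grip_force: 0.0
rows [ 14.01 -11.75   6.24] turn -0.0 | at [510.1 114.1 161.6] [-180.    -0.3    3.1] F [-0.6  0.  -0.5] gap 62.2 0.0 t 17.6
```

```bash
python3 -m crank '[[3.5,-3,0,0,6.2],[7,-6,0,0,6.2],[10.5,-9,0,0,6.2],[14,-11.7,1,0,6.2],[14,-11.7,4,0,6.2],[14,-11.7,6,0,6.2],[14,-11.7,6,0,6.2],[14,-11.7,6,0,6.2]]' 40
python3 - <<'E'
from h import *
go(644,239,47,3.1)
p,d=snapshot("scene");cv2.imwrite("pics/st1.png",cv2.resize(p[170:340,330:530,::-1],None,fx=3,fy=3))
E
```

```text
time: 18.4
tool_pos: [640.6, 237.8, 96.7]
tcp_rot: [180.0, 0.2, 3.1]
ft_force: [0.9, -0.4, 1.0]
finger_gap: 62.1
grip_force: 0.0
rows [ 0.37 -0.11  4.97] turn -0.0 | at [640.6 237.8  96.7] [180.    0.2   3.1] F [ 0.9 -0.4  1. ] gap 62.1 0.0 t 18.4
```

View pics/st1.png

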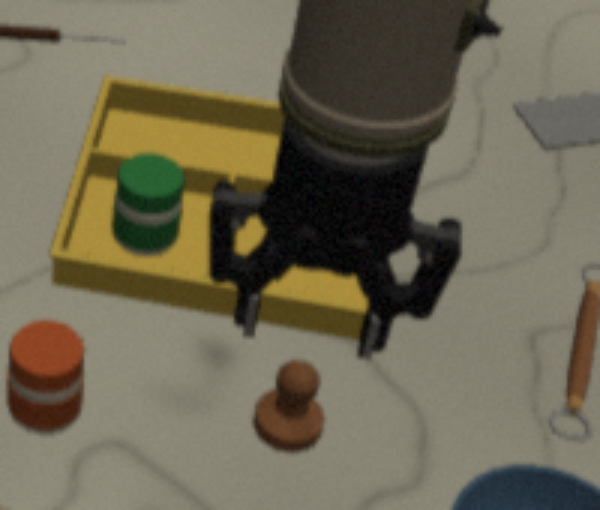

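The jar stands in the left compartment at crop (150,205). The finger midpoint is at about (309,343) and the knob at (297,378). I'll check that offset by projection.

Run:
```python
from h import *
K,R,t=cam("scene")
for X in((640.6,237.8,78),(644,239,45),(644,244,45),(644,239,20)):
    u=K@(R@np.array(X).reshape(3,1)+t);u=(u[:2]/u[2]).ravel();print(X,((u-[330,170])*3).round(0))
```

```text
(640.6, 237.8, 78) [303. 337.]
(644, 239, 45) [295. 377.]
(644, 244, 45) [304. 378.]
(644, 239, 20) [289. 402.]
```

```bash
python3 -m crank '[[0.3,0,2,0,6.2],[0.3,0,4,0,6.2],[0.3,0,4.8,0,6.2],[0.3,0,5,0,6.2],[0.3,0,5,0,5],[0.3,0,5,0,4],[0.3,0,5,0,3.2],[0.3,0,5,0,2.4],[0.3,0,5,0,1.5],[0.3,0,5,0,1.5],[0.3,0,5,0,1.5],[0.3,0,5,0,1.5]]' 40
python3 -m crank '[[0,0,-1,0,1.5],[0,0,-3,0,1.5],[0,0,-6,0,1.5],[0,0,-8,0,1.5],[0,0,-8,0,1.5],[0,0,-8,0,1.5]]'
python3 -c "
from h import *
go(502,222,125,3.1)"
```

```text
time: 19.65
tool_pos: [645.4, 238.6, 49.6]
tcp_rot: [-180.0, -0.1, 3.1]
ft_force: [-0.9, 0.2, 6.5]
finger_gap: 23.9
grip_force: 39.0
time: 20.25
tool_pos: [644.9, 238.3, 128.7]
tcp_rot: [-180.0, -0.0, 3.1]
ft_force: [0.5, -0.7, -0.6]
finger_gap: 24.4
grip_force: 39.2
rows [-14.36   0.86   0.35] turn -0.0 | at [644.9 238.3 128.7] [-180.    -0.     3.1] F [ 0.5 -0.7 -0.6] gap 24.4 39.2 t 20.2
```

```bash
python3 -m crank '[[-1.5,0.1,0,0,1.5],[-4,0.3,0,0,1.5],[-7,0.4,0,0,1.5],[-10,0.6,0,0,1.5],[-13,0.8,0,0,1.5],[-14.4,0.9,0,0,1.5],[-14.4,0.9,0,0,1.5],[-14.4,0.9,2,0,1.5],[-14.4,0.9,4,0,1.5],[-14.4,0.9,5.5,0,1.5],[-14.4,0.9,6.5,0,1.5],[-14.4,0.9,7.2,0,1.5],[-14.4,0.9,7.2,0,1.5],[-14.4,0.9,7.2,0,1.5]]'
python3 - <<'E'
from h import *
go(502,222,53,3.1)
p,d=snapshot("scene");cv2.imwrite("pics/st2.png",cv2.resize(p[170:300,330:530,::-1],None,fx=3.5,fy=3.5))
E
```

```text
time: 21.65
tool_pos: [501.9, 221.7, 56.7]
tcp_rot: [-180.0, -0.0, 3.1]
ft_force: [0.0, -0.2, -0.1]
finger_gap: 24.0
grip_force: 39.3
rows [ 0.02 -0.02  0.37] turn -0.0 | at [501.9 221.7  56.7] [-180.    -0.     3.1] F [ 0.  -0.2 -0.1] gap 24.0 39.3 t 21.6
```

View pics/st2.png

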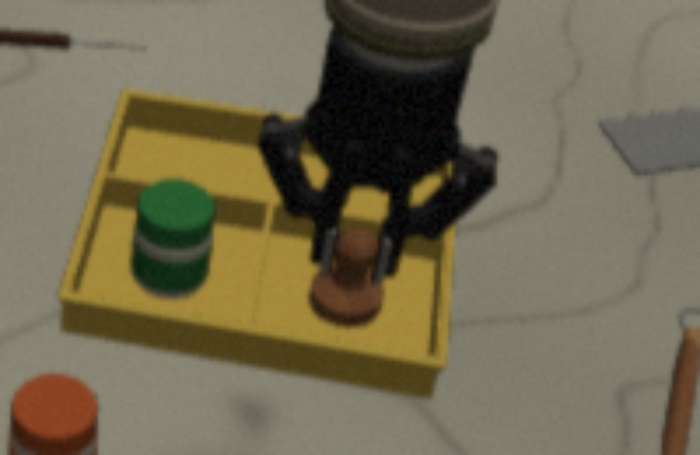

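The stamp hangs upright over the right compartment, foot at crop (346,300), with the jar standing in the left one. That was the 14th and last picture, so from here I'll check by numbers.

```bash
python3 -m crank '[[0,0,0.2,0,1.5],[0,0,0.35,0,1.5],[0,0,0.35,0,1.5],[0,0,0.35,0,2.6],[0,0,0.35,0,3.2],[0,0,0.35,0,4],[0,0,0.35,0,4.5],[0,0,0.35,0,4.5],[0,0,-1.5,0,4.5],[0,0,-4,0,4.5],[0,0,-8,0,4.5],[0,0,-10,0,4.5],[0,0,-10,0,4.5]]'
python3 -c "
from h import *
go(524,418,100,-5.9)"
```

```text
time: 23.0
tool_pos: [503.9, 222.5, 160.7]
tcp_rot: [-179.9, -0.4, 3.1]
ft_force: [0.7, 0.5, 0.8]
finger_gap: 45.3
grip_force: 0.0
rows [  3.02 -19.4    6.13] turn 0.157 | at [503.9 222.5 160.7] [-179.9   -0.4    3.1] F [0.7 0.5 0.8] gap 45.3 0.0 t 23.0
```

```bash
python3 -m crank '[[0.7,-4.8,0,0.05,6],[1.4,-9.6,0,0.1,6],[2.1,-14.4,0,0.157,6],[3,-19.4,1,0.157,6],[3,-19.4,4,0.157,6],[3,-19.4,6,0.157,6],[3,-19.4,6,0.157,6],[3,-19.4,6,0.157,6],[3,-19.4,6,0.157,6]]' 40; python3 -c "
from h import *
go(524,418,25,-5.9)"
```

```text
time: 23.9
tool_pos: [521.8, 417.0, 97.8]
tcp_rot: [-179.9, -0.1, -5.9]
ft_force: [0.1, -0.5, 0.8]
finger_gap: 60.3
grip_force: 0.0
rows [ 0.2  -0.11  7.28] turn -0.001 | at [521.8 417.   97.8] [-1.799e+02 -1.000e-01 -5.900e+00] F [ 0.1 -0.5  0.8] gap 60.3 0.0 t 23.9
```

```bash
python3 -m crank '[[0.1,-0.1,3,0,6],[0.1,-0.1,5.5,0,6],[0.1,-0.1,6.7,0,6],[0.1,-0.1,7.2,0,6],[0.1,-0.1,7.2,0,4.5],[0.1,-0.1,7.2,0,3],[0.1,-0.1,7.2,0,2],[0.1,-0.1,7.2,0,0.5],[0.1,-0.1,7.2,0,0.5],[0.1,-0.1,7.2,0,0.5],[0.1,-0.1,7.2,0,0.5],[0.1,-0.1,7.2,0,0.5]]' 30
python3 -m crank '[[0,0,-1,0,0.5],[0,0,-4,0,0.5],[0,0,-8,0,0.5],[0,0,-11,0,0.5],[0,0,-11,0,0.5],[0,0,-11,0,0.5]]'
python3 -c "
from h import *
go(407,163,135,93.1)"
```

```text
time: 25.1
tool_pos: [523.0, 418.5, 26.0]
tcp_rot: [-179.9, -0.1, -5.9]
ft_force: [-1.4, -1.4, 7.1]
finger_gap: 13.0
grip_force: 30.2
time: 25.7
tool_pos: [522.7, 418.3, 136.0]
tcp_rot: [-179.9, -0.1, -5.9]
ft_force: [0.1, 0.4, -1.3]
finger_gap: 13.1
grip_force: 29.4
rows [-8.87 26.58  0.04] turn -1.728 | at [522.7 418.3 136. ] [-1.799e+02 -1.000e-01 -5.900e+00] F [ 0.1  0.4 -1.3] gap 13.1 29.4 t 25.7
```

```bash
python3 -m crank '[[-0.9,2.5,0,-0.14,0.5],[-1.8,5,0,-0.28,0.5],[-2.7,7.5,0,-0.42,0.5],[-3.5,10,0,-0.56,0.5],[-4.2,12.5,0,-0.7,0.5],[-5,15,0,-0.84,0.5],[-5.8,17.5,0,-0.98,0.5],[-6.7,20,0,-1.12,0.5],[-7.5,22.5,0,-1.26,0.5],[-8.3,25,0,-1.4,0.5],[-8.9,26.6,0,-1.54,0.5],[-8.9,26.6,0,-1.68,0.5],[-8.9,26.6,0,-1.73,0.5],[-8.9,26.6,0,-1.73,0.5],[-8.9,26.6,0,-1.73,0.5]]'; python3 -c "
from h import *
go(407,163,30,93.1)"
```

```text
time: 27.2
tool_pos: [405.3, 162.2, 133.2]
tcp_rot: [-179.9, 0.0, 93.1]
ft_force: [-0.1, 0.1, -0.7]
finger_gap: 12.7
grip_force: 29.5
rows [ 0.08  0.2  10.32] turn 0.0 | at [405.3 162.2 133.2] [-179.9    0.    93.1] F [-0.1  0.1 -0.7] gap 12.7 29.5 t 27.2
```

```bash
python3 -m crank '[[0,0.1,3,0,0.5],[0,0.1,6,0,0.5],[0,0.1,8.5,0,0.5],[0,0.1,9.7,0,0.5],[0,0.1,10.2,0,0.5],[0,0.1,10.2,0,0.5],[0,0.1,10.2,0,0.5]]'; python3 -m crank '[[0,0,0,0,1.5],[0,0,0,0,2.2],[0,0,0,0,3],[0,0,0,0,3],[0,0,-1,0,3],[0,0,-3,0,3],[0,0,-7,0,3],[0,0,-12,0,3],[0,0,-15,0,3]]'
python3 -c "
from h import *
go(350,-30,250,93.1)"
```

```text
time: 27.9
tool_pos: [408.0, 162.8, 33.4]
tcp_rot: [179.9, -0.0, 93.2]
ft_force: [-0.5, 0.7, -0.4]
finger_gap: 12.7
grip_force: 29.5
time: 28.8
tool_pos: [408.2, 162.8, 186.9]
tcp_rot: [179.7, -0.1, 93.2]
ft_force: [1.1, 1.9, -0.3]
finger_gap: 30.1
grip_force: 0.0
rows [-18.92  -6.86  -6.35] turn 0.002 | at [408.2 162.8 186.9] [ 1.797e+02 -1.000e-01  9.320e+01] F [ 1.1  1.9 -0.3] gap 30.1 0.0 t 28.8
```

```bash
python3 -m crank '[[-4,-1.5,-1.5,0,3],[-8,-3,-3,0,3],[-12,-4.5,-4.5,0,3],[-16,-6,-6,0,3],[-18.9,-6.9,-6.4,0,3],[-18.9,-6.9,-6.4,0,3],[-18.9,-6.9,-6.4,0,3]]'
python3 - <<'E'
from h import *
tr={"B":((471,-196),-5.4),"Y":((464,166),3.1)}
def intray(P,k):
    c,a=tr[k];a=np.radians(a);d=P[:2]-np.array(c);return np.array([[np.cos(a),np.sin(a)],[-np.sin(a),np.cos(a)]])@d
I={n:snapshot(n) for n in("top","scene")}
np.savez("fin.npz",**{n+s:I[n][i] for n in I for i,s in((0,"p"),(1,"d"))})
def world(n):
    K,R,t=cam(n);d=I[n][1];v,u=np.mgrid[:480,:640];X=np.linalg.inv(K)@np.stack([u.ravel(),v.ravel(),np.ones(u.size)])*d.ravel();return (R.T@(X-t)).T.reshape(480,640,3)
for n in I:
    W=world(n);hsv=cv2.cvtColor(I[n][0],cv2.COLOR_RGB2HSV);H,S,V=[hsv[...,i].astype(int) for i in range(3)]
    inb=lambda k:(abs(W[...,0]-tr[k][0][0])<100)&(abs(W[...,1]-tr[k][0][1])<108)&(W[...,2]<75)
    woody=(H<20)&(S>60)
    red=((H<6)|(H>174))&(S>150)
    for nm,m,k in(("pin",woody&~red&inb("B"),"B"),("kidney",red&inb("B"),"B"),("green",(H>45)&(H<85)&(S>90)&inb("Y"),"Y"),("wood in Y",woody&inb("Y"),"Y"),("orange",(H<12)&(S>150)&(abs(W[...,0]-677)<50)&(abs(W[...,1]-87)<50),"Y")):
        c,l,st,ce=cv2.connectedComponentsWithStats(m.astype(np.uint8))
        for i in range(1,c):
            if st[i,4]<25: continue
            w=W[l==i];z=np.percentile(w[:,2],[5,50,97]).round(0)
            P=np.median(w,0);print(n,nm,st[i],"world",P.round(0),"tray",intray(P,k).round(0),"z",z)
E
```

```text
time: 29.5
tool_pos: [348.8, -30.5, 247.0]
tcp_rot: [179.9, -0.0, 93.1]
ft_force: [0.7, 0.4, 0.1]
finger_gap: 29.9
grip_force: 0.0
top pin [361 294  60  13 491] world [ 414. -191.   30.] tray [-58.  -0.] z [24. 30. 36.]
top kidney [406 249  18  30 415] world [ 508. -257.   14.] tray [ 42. -57.] z [11. 14. 19.]
top green [261 257  20  18 277] world [503. 112.  64.] tray [ 36. -56.] z [58. 64. 69.]
top wood in Y [223 261  16  16 204] world [500. 216.  24.] tray [38. 48.] z [16. 24. 62.]
top wood in Y [230 302  46   6 176] world [407. 163.  17.] tray [-57.   0.] z [12. 17. 22.]
top orange [272 190  18  18 245] world [676.  85.  61.] tray [207. -93.] z [57. 61. 65.]
scene pin [237 183  56  20 499] world [ 425. -184.   25.] tray [-47.   7.] z [15. 25. 31.]
scene kidney [210 203  26  21 343] world [ 511. -253.   12.] tray [ 45. -53.] z [ 9. 12. 14.]
scene green [369 222  22  19 338] world [516. 116.  62.] tray [ 49. -53.] z [52. 62. 65.]
scene green [368 240  21  13 160] world [529. 119.  26.] tray [ 62. -51.] z [15. 26. 36.]
scene wood in Y [383 216  53  12 246] world [413. 167.  14.] tray [-51.   3.] z [ 8. 14. 17.]
scene wood in Y [419 236  20  28 403] world [512. 223.  21.] tray [51. 54.] z [10. 21. 58.]
scene orange [334 277  24  23 440] world [684.  89.  58.] tray [216. -89.] z [49. 58. 61.]
scene orange [333 299  24  14 161] world [699.  93.  22.] tray [231. -85.] z [12. 22. 32.]
```

Every item is central in its place, upright or flat at the right height, and the orange jar hasn't moved.

```bash
python3 -c "
from bench import *
print(hand_in())"
```

```text
the job is handed in; nothing more can be done
None
```

Both kits are made up and the job is handed in: by the final depth and colour check, all five items are in their tray places, the green-lidded jar was kept upright, and the orange-lidded jar stands where it was; no verdict came back.

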